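# Switch on the soldering bench at its guarded switch

## Task

Switch the soldering bench on at the switch box with the red guard: with a finger, lift the red guard right back until it stays open, flip the toggle beneath it fully over to ON (towards the guard's hinge), then tip the guard forward again so that it drops shut over the toggle. Leave the yellow-guarded switch alone, and do not pick up or shift anything else on the bench.

Things in the scene. Friction and masses are not known exactly. Their poses are not given: they have to be found in the camera images.
- red_box: grey switch box with the red guard, fixed to the bench: 130 mm (its x) by 110 mm (its y), 60 mm tall, origin under its centre, z up. Box +x points towards the guard's hinge, roughly away from the robot. Toggle pivot at box x = -4, y = 0, z = 62 mm; guard's hinge axis along box y at x = 30, z = 64 mm
- red_guard (a joint): angle of the red guard: 0 shut, 1.65 fully back against its stop; light hinge, about 60 g. Past about 0.9 it falls back by its own weight and stays open at 1.65; brought back below about 0.85 it drops shut by itself in about a second
- red_lip (a point): middle of the front edge of the red guard's lip: flat, 50 mm wide, 4 mm thick, out 15 mm forward of the front wall at roof level. Shut: edge 77 mm to box -x of the hinge axis and 41 to 45 mm above it, free space below it down to the box top (45 mm). Fully back: lip points up, its edge about 50 mm to box +x of the hinge axis and 73 mm above it
- red_hinge (a point): middle of the red guard's hinge axis, axes as the box, 64 mm above the bench. The guard is a red plastic cover, 62 mm long from this axis to its full-height front wall, 56 mm wide, roof 45 mm above the axis, walls 4 mm, open below
- red_toggle (a joint): angle of the steel toggle under the red guard: 0 is OFF (leaning 0.45 rad to box -x), 0.9 is ON (leaning 0.45 rad to box +x, towards the hinge and the green dot); stays where it is left, needs about 1.5 N at its tip
- red_toggle_tip (a point): centre of the ball end (12 mm across) of the toggle under the red guard, 22 mm from its pivot; shaft 8 mm thick
- yellow_box: grey switch box with the yellow guard, fixed to the bench (leave alone; built like the red one): 130 mm (its x) by 110 mm (its y), 60 mm tall, origin under its centre, z up. Box +x points towards the guard's hinge, roughly away from the robot. Toggle pivot at box x = -4, y = 0, z = 62 mm; guard's hinge axis along box y at x = 30, z = 64 mm
- yellow_guard (a joint): angle of the yellow guard: 0 shut, 1.65 fully back against its stop; light hinge, about 60 g. Past about 0.9 it falls back by its own weight and stays open at 1.65; brought back below about 0.85 it drops shut by itself in about a second
- yellow_lip (a point): middle of the front edge of the yellow guard's lip: flat, 50 mm wide, 4 mm thick, out 15 mm forward of the front wall at roof level. Shut: edge 77 mm to box -x of the hinge axis and 41 to 45 mm above it, free space below it down to the box top (45 mm). Fully back: lip points up, its edge about 50 mm to box +x of the hinge axis and 73 mm above it
- yellow_hinge (a point): middle of the yellow guard's hinge axis, axes as the box, 64 mm above the bench. The guard is a yellow plastic cover, 62 mm long from this axis to its full-height front wall, 56 mm wide, roof 45 mm above the axis, walls 4 mm, open below
- yellow_toggle (a joint): angle of the steel toggle under the yellow guard: 0 is OFF (leaning 0.45 rad to box -x), 0.9 is ON (leaning 0.45 rad to box +x, towards the hinge and the green dot); stays where it is left, needs about 1.5 N at its tip
- yellow_toggle_tip (a point): centre of the ball end (12 mm across) of the toggle under the yellow guard, 22 mm from its pivot; shaft 8 mm thick
- cup: empty paper cup, 76 mm across, 90 mm tall; bystander, origin at its underside
- solder_reel: blue plastic reel standing flat, 54 mm across, 32 mm tall; bystander, origin at its underside
- cutters: side cutters with orange handles lying flat, about 125 mm long; bystander, origin at its underside
- pencil: pale green pencil lying flat, about 170 mm long; bystander, origin at its underside
- screwdriver: screwdriver with a blue handle lying flat; bystander, origin at its underside
- spray_bottle: white bottle with red cap, 64 mm across, 180 mm tall; bystander, origin at its underside
- flux_jar: amber jar with black cap, 48 mm across, 45 mm tall; bystander, origin at its underside

How it is judged (in metres and radians):
On the way, in this order (a step that is already met when the one before it is completed fails the run):
1. the red guard is lifted back, past 1.3 rad (value of joint red_guard above 1.3 rad), for 0.2 s.
2. with the guard still back, the toggle under it is flipped to ON (value of joint red_guard above 1 rad and value of joint red_toggle above 0.7 rad), for 0.1 s.
3. the red guard is shut again over the toggle, which stays ON (value of joint red_guard below 0.06 rad and value of joint red_toggle above 0.7 rad), for 0.2 s.
At the end, for the whole second after the job is handed in: The red guard is shut (below 0.06 rad) with its toggle ON (above 0.7 of 0.9 rad); the yellow guard is shut and its toggle still OFF (below 0.25 rad) (all of step 3 and value of joint yellow_guard below 0.06 rad and value of joint yellow_toggle below 0.25 rad); the robot touches nothing.
It fails at once if the yellow guard is lifted (over 0.15 rad) or its toggle flipped (over 0.25 rad) (value of joint yellow_guard above 0.15 rad or value of joint yellow_toggle above 0.25 rad).
It fails at once if a bystander on the bench is picked up or shifted by more than 25 mm (distance of any of cup, solder_reel, cutters, pencil, screwdriver, spray_bottle, flux_jar from where it was at the start of the episode above 0.025 m).
It also fails if it takes over 58 s, if anything falls off the work surface, if the arm or the gripper's body presses on something with over 40 N, if the wrist force passes 120 N, or if a joint passes its speed limit or range.

## Robot

A 6-joint arm with a two-finger parallel gripper is mounted at the origin on the work surface. World frame = base frame: x ahead of the robot, y to its left, z up, the work surface at z = 0. Lengths are in m, angles in degrees, forces in N, time in s.
With the tool pointing down it reaches from about 0.4 to 0.825 m from the base axis. Payload 7 kg.
Tool frame: the origin (TCP) lies at the very end of the fingers, on their centre line; the grasp point (between the pads) lies 19 mm behind it; x points along the fingers, y is the direction in which the jaws open and shut, and the axes are right-handed (so a half turn about x gives the same grasp; the last joint's range is limited). The gripper opens to 88 mm and grips with 3 to 60 N. Pads are 19 mm wide; open, the fingers measure 130 mm over their backs; the gripper's body (78 mm by 193 mm) begins 47 mm behind the grasp point.
Start: joints at [-60.212, 20.546, 0.682, 0, -70.136, -16.507], TCP at [0.155, -0.657, 0.227] pointing down, gripper open.
Joint ranges: [-176.03, 176.03], [-82.01, 121.73], [-58.28, 71.71], [-173.87, 95.51], [-174.79, -0.11], [-173.66, 173.66]. Speed limits (degrees/s): [136.94, 136.94, 172.46, 180, 180, 180].

## Interface

Orientations are given as [roll, pitch, yaw] about the fixed x, y, z axes, in that order (R = Rz(yaw) Ry(pitch) Rx(roll)).
In Python, from plant import * gives the robot as it stands. The module is installed in compiled form; this text tells all that it offers.
- The arm moves only by the shell command python3 -m creep 'ROWS' [FORCE]. ROWS is a JSON object of lists of equal length, an entry for each row: "jaw": the closure, from -1 (fully open) to 1 (shut); "translation": the shift along the tool's x, y, z in m, a list of three; "roll": the turn about the tool's x in rad. A call has exactly 10 rows; each row shifts and turns the commanded pose from where the row before left it, along the tool's axes as they then stand; what a row does not reach is not made up. A row lasts 1/10 s, in which the tool goes at most 50 mm and 8.59 degrees, less where a joint would pass 70% of its speed; a pose out of reach is approached as far as the arm can. A call with a gripper value outside its range is refused whole. The fingers move at their own pace and stop on an object; FORCE is the grip in N (left out, the last holds). Time passes only in rows, so rows that do not move let the fingers close, or fill a call up. It gives the time, the measured TCP pose, the force and the opening at its end, in the units of the state.
- get_state(): the state, without advancing time (a new reading comes with each control period).
- capture(name): name is "scene" or "side" or "wrist"; returns a dict with "image" (420x560x3 uint8, red, green, blue), "fovy" (degrees; the focal length in pixels is half the picture's height over the tangent of half this angle, whatever the lens; pixels are square), "cx", "cy" (the principal point, pixels), "pose" (4x4, takes a point from camera to world coordinates); the wrist camera has in their place "tool_from_camera" (4x4, takes a point from camera to tool coordinates, whose origin is the TCP and whose axes are the tool frame's). Camera axes: x right, y up, looking along -z (the intrinsics and any distortion apply to the point x, -y, -z); pixel columns grow to the right and rows downward; lengths in m; the calibration is good to about 2 mm. A picture is of the moment at which its call begins: read the wrist's pose just before it. There is no depth.
- close_job(): hands the job in, once; it reports no verdict.
The state is a dict: "time_s": time; "joints": joint angles; "qd": joint speeds; "joint_torque": joint torques, N m; "tcp_pos": TCP position; "eef_rot": TCP orientation; "contact_force": force on the tool from outside, world axes, zero at the start; "moment": the same for the moment, N m; "gripper_width": finger opening in m.
Only numpy, scipy, OpenCV 4.12 (cv2) and the standard library are available. Lean on these libraries where they do the work, as an engineer would, in place of code of your own. Each camera call takes 0.05 s, during which the arm holds its last target.

## Working session

There is one attempt and no reset: what is moved stays moved. The work goes in short steps, Python scripts to look and compute and a shell command to move; the robot and the scene stay as the last step left them, time stands still between calls to the robot, and variables do not carry over. Pictures are saved under pics/ and viewed, and the job is handed in when it is done.

```bash
mkdir -p pics; ls; python3 - <<'E'
from plant import *
import cv2,json
s=get_state()
for k in s: print(k,s[k])
for n in ["scene","side","wrist"]:
    c=capture(n); cv2.imwrite(f"pics/{n}0.png",c["image"][:,:,::-1])
    print(n,{k:v for k,v in c.items() if k!="image"})
E
```

```text
pics
time_s 0.0
joints [-6.02134002e+01  2.05925562e+01  6.33733500e-01 -1.83886444e-02
 -7.01353244e+01 -1.65095744e+01]
qd [ 0.11852532  0.06924171 -0.01057853 -0.08626857 -0.08193065  0.00569562]
joint_torque [-1.07249463e-03 -5.82711911e+01  2.93049181e+01  6.99705362e+00
  6.82194936e-03 -1.50198166e-04]
tcp_pos [ 0.15490508 -0.65648993  0.22561517]
eef_rot [ 96.10674986  89.90427854 109.37751262]
contact_force [-0.83380334  0.1089836  -0.33277784]
moment [-0.01703365  0.00517539  0.0556073 ]
gripper_width 0.08766497715010003
scene {'fovy': 50.03424682137036, 'cx': 281.6272862675578, 'cy': 203.0126041337763, 'pose': array([[ 0.82074523, -0.37909033,  0.42739652,  1.21719771],
       [ 0.57118103,  0.55941039, -0.60067648, -0.89007775],
       [-0.01137941,  0.73712315,  0.67566262,  1.1308461 ],
       [ 0.        ,  0.        ,  0.        ,  1.        ]])}
side {'fovy': 45.673197474947045, 'cx': 283.74604212812034, 'cy': 208.70150611071332, 'pose': array([[-0.70082424,  0.41633574, -0.57923219, -0.21641696],
       [-0.71330877, -0.40219249,  0.57396149,  0.8194233 ],
       [ 0.00599784,  0.81541753,  0.57884219,  0.84904859],
       [ 0.        ,  0.        ,  0.        ,  1.        ]])}
wrist {'fovy': 71.83184351305752, 'cx': 281.47863986462943, 'cy': 206.9048599841141, 'tool_from_camera': array([[ 4.12300546e-04,  2.82351747e-01, -9.59310857e-01,
        -1.59274569e-01],
       [ 9.99999914e-01, -1.64515258e-04,  3.81366829e-04,
         6.66289412e-05],
       [-5.01416827e-05, -9.59310932e-01, -2.82351790e-01,
        -7.67131566e-02],
       [ 0.00000000e+00,  0.00000000e+00,  0.00000000e+00,
         1.00000000e+00]])}
```

View pics/scene0.png

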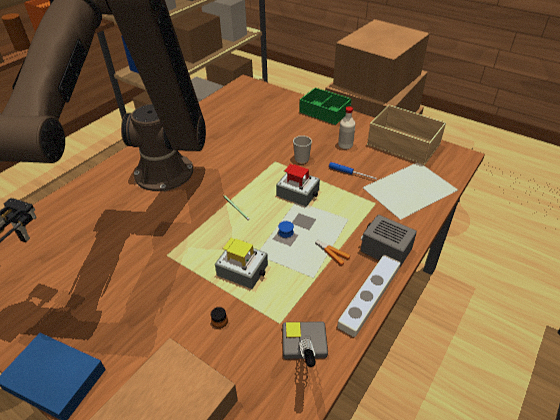

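View pics/side0.png

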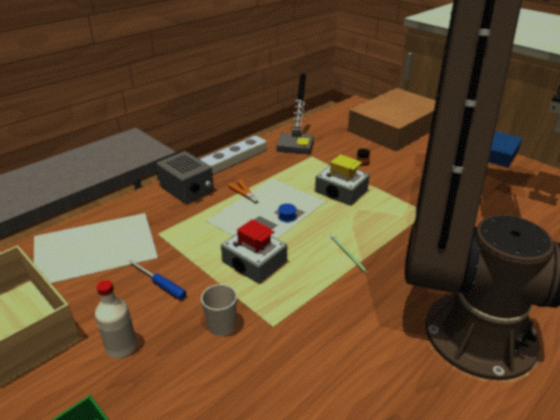

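View pics/wrist0.png

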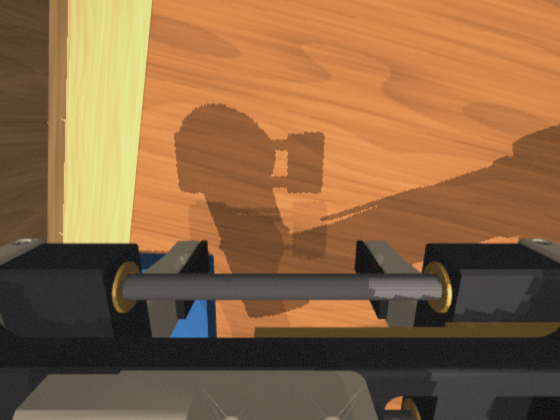

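The scene view shows the red-guard box near (298,183), the yellow one near (240,262), and the cup at (302,150). In the side view the red box is at (254,250) and the cup at (220,310). I'll crop in on the red box.

```bash
python3 - <<'E'
import cv2
a=cv2.imread("pics/scene0.png")[130:220,250:350]; cv2.imwrite("pics/sc_c.png",cv2.resize(a,None,fx=6,fy=6,interpolation=cv2.INTER_CUBIC))
a=cv2.imread("pics/side0.png")[210:290,205:305]; cv2.imwrite("pics/si_c.png",cv2.resize(a,None,fx=7,fy=7,interpolation=cv2.INTER_CUBIC))
E
```

```text
(no output)
```

View pics/sc_c.png

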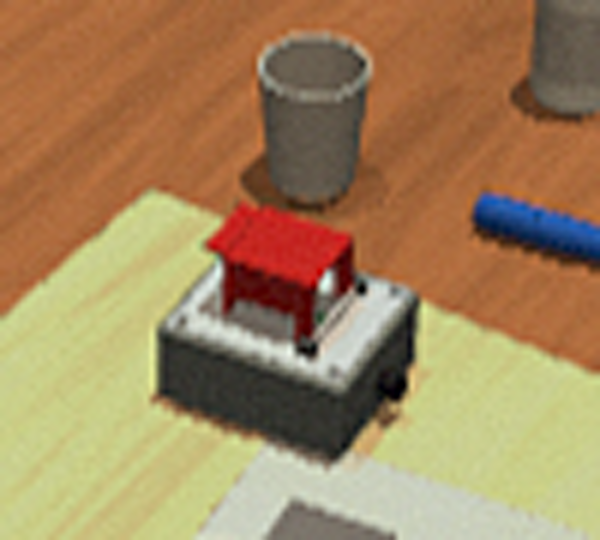

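View pics/si_c.png

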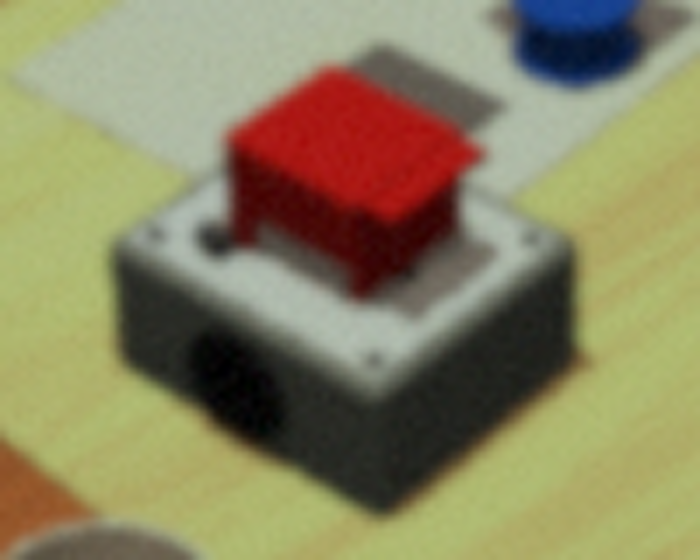

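```bash
cat > h.py <<'E'
import numpy as np, cv2
from scipy.spatial.transform import Rotation as Ro
def proj(c,P,pose=None):
    T=c["pose"] if pose is None else pose
    P=np.atleast_2d(P); q=(P-T[:3,3])@T[:3,:3]
    f=210/np.tan(np.radians(c["fovy"]/2))
    return np.c_[c["cx"]+f*q[:,0]/-q[:,2], c["cy"]-f*q[:,1]/-q[:,2]]
def box(p,L):
    x,y,a=p; L=np.atleast_2d(L)/1000.
    return np.c_[x+np.cos(a)*L[:,0]-np.sin(a)*L[:,1], y+np.sin(a)*L[:,0]+np.cos(a)*L[:,1], L[:,2]]
E
python3 - <<'E'
from plant import *
from h import *
from scipy.optimize import least_squares
sc,si=capture("scene"),capture("side")
SC=[((160,325),(-65,-55,60)),((340,388),(65,-55,60)),((418,296),(65,55,60)),((158,398),(-65,-55,0)),((335,460),(65,-55,0)),((240,207),(-47,25,109)),((208,245),(-47,-25,109))]
SI=[((383,515),(-65,55,0)),((380,395),(-65,55,60)),((577,245),(-65,-55,60)),((580,365),(-65,-55,0)),((113,250),(65,55,60)),((122,358),(65,55,0)),((485,155),(-47,-25,109)),((395,220),(-47,25,109))]
A=np.array([a for a,b in SC])/6.+[250,130]; B=np.array([a for a,b in SI])/7.+[205,210]
LA=[b for a,b in SC]; LB=[b for a,b in SI]
def r(p,w=(1,1)): return np.r_[w[0]*(proj(sc,box(p,LA))-A).ravel(),w[1]*(proj(si,box(p,LB))-B).ravel()]
for w in [(1,1),(1,0),(0,1)]:
    s=least_squares(r,[.6,.1,0],args=(w,)); print(w,s.x[:2],np.degrees(s.x[2]))
s=least_squares(r,[.6,.1,0]); print(s.fun.reshape(-1,2).round(1)); p=s.x
print("lip",box(p,[-47,0,107]),"hinge",box(p,[30,0,64]),"tip",box(p,[-4-22*np.sin(.45),0,62+22*np.cos(.45)]))
# cup position by rays
def ray(c,uv,z):
    f=210/np.tan(np.radians(c["fovy"]/2)); d=c["pose"][:3,:3]@np.array([(uv[0]-c["cx"])/f,-(uv[1]-c["cy"])/f,-1]); o=c["pose"][:3,3]
    return o+d*(z-o[2])/d[2]
print("cup sc",ray(sc,(302,142),.09),"si",ray(si,(220,294),.09))
print("bottle sc",ray(sc,(349,111),.18),"reel",ray(sc,(286,227),.03),"yellow",ray(sc,(240,247),.109), "pencil",ray(sc,(226,198),0),ray(sc,(249,219),0))
E
```

```text
(1, 1) [0.5179428  0.19552534] 6.186694289794839
(1, 0) [0.52254333 0.19474726] 5.0067208007338175
(0, 1) [0.51585231 0.19571306] 5.729709908674525
[[-1.8 -0.3]
 [-0.2  0.1]
 [-0.2 -1.7]
 [-1.1 -0.3]
 [ 0.2  0.3]
 [-0.7 -1.5]
 [-1.8 -0.5]
 [-0.5  1.3]
 [-0.6 -0.2]
 [ 0.6 -1.6]
 [-0.  -0.6]
 [-1.6 -1.9]
 [-1.3  0.8]
 [ 0.4 -1.4]
 [-0.5 -0.7]]
lip [[0.47121653 0.19046022 0.107     ]] hinge [[0.54776808 0.1987584  0.064     ]] tip [[0.50445259 0.19406301 0.08180984]]
cup sc [0.41947292 0.37862854 0.09      ] si [0.41439967 0.38243149 0.09      ]
bottle sc [0.52744881 0.55535323 0.18      ] reel [ 0.60260774 -0.00269793  0.03      ] yellow [ 0.57909291 -0.21517004  0.109     ] pencil [0.31211026 0.02048045 0.        ] [ 0.45348217 -0.01997502  0.        ]
```

```bash
cat >> h.py <<'E'
P0=np.array([.5179,.1955,np.radians(5.9)])
def rep(w=None):
    from plant import get_state
    s=get_state(); R=Ro.from_euler('xyz',s["eef_rot"],degrees=True).as_matrix(); t=np.array(s["tcp_pos"])
    a=P0[2]; B=np.array([[np.cos(a),-np.sin(a),0],[np.sin(a),np.cos(a),0],[0,0,1]])
    print("t",round(s["time_s"],2),"tcp",t.round(4),"boxframe mm",((B.T@(t-[P0[0],P0[1],0]))*1000).round(1),"F",np.round(B.T@np.array(s["contact_force"]),1),"grip",round(s["gripper_width"],4),"j",np.round(s["joints"],1))
    print("tool axes in box frame (cols x,y,z)\n",(B.T@R).round(3))
    print("yaw error of tool y from box +-y deg",np.degrees(np.arctan2(*( (B.T@R)[:2,1]))).round(2))
    if w is not None:
        print("to world",w,"tool shift",(R.T@(np.array(w)-t)).round(4))
    return s,R,t,B
E
python3 - <<'E'
from h import *
rep([.45,-.40,.26])
E
```

```text
t 0.25 tcp [ 0.155  -0.6567  0.2261] boxframe mm [-448.6 -810.4  226.1] F [ 0.2 -0.9  1.1] grip 0.0879 j [-60.2  20.6   0.7  -0.  -70.1 -16.5]
tool axes in box frame (cols x,y,z)
 [[-0.    -0.128  0.992]
 [ 0.001  0.992  0.128]
 [-1.     0.001 -0.   ]]
yaw error of tool y from box +-y deg -7.37
to world [0.45, -0.4, 0.26] tool shift [-0.0338  0.1822  0.3461]
```

```bash
python3 -m creep '{"jaw":[1,1,1,1,1,1,1,1,1,1],"translation":[[-0.003,0.02,0.033],[-0.003,0.02,0.033],[-0.003,0.02,0.033],[-0.003,0.02,0.033],[-0.003,0.02,0.033],[-0.003,0.022,0.032],[-0.003,0.022,0.032],[-0.003,0.022,0.032],[-0.003,0.022,0.032],[-0.003,0.022,0.032]],"roll":[0.013,0.013,0.013,0.013,0.013,0.013,0.013,0.013,0.013,0.012]}' 10; python3 -c "
from h import *
rep()"
```

```text
time_s: 1.25
tcp_pos: [0.44, -0.3927, 0.2569]
eef_rot: [-24.6, 90.0, -18.7]
contact_force: [0.8, -0.3, 0.2]
gripper_width: 0.0132
t 1.25 tcp [ 0.44   -0.3927  0.2569] boxframe mm [-137.9 -577.1  256.9] F [ 0.8 -0.4  0.2] grip 0.0132 j [-22.8  11.5  -7.8  -0.  -70.7 -61.4]
tool axes in box frame (cols x,y,z)
 [[ 0.     0.001  1.   ]
 [-0.     1.    -0.001]
 [-1.    -0.     0.   ]]
yaw error of tool y from box +-y deg 0.03
```

```bash
python3 -m creep '{"jaw":[1,1,1,1,1,1,1,1,1,1],"translation":[[0,0.04,0.009],[0,0.045,0.009],[0,0.045,0.009],[0,0.045,0.008],[0,0.045,0.008],[0,0.045,0],[0,0.045,0],[0,0.045,0],[0,0.045,0],[0,0.04,0]],"roll":[0,0,0,0,0,0,0,0,0,0]}' 10; python3 -m creep '{"jaw":[1,1,1,1,1,1,1,1,1,1],"translation":[[0.005,0.03,0],[0.01,0.03,0],[0.015,0.03,0],[0.015,0.025,0],[0.015,0.01,0],[0.01,0.005,0],[0.01,0,0],[0,0,0],[0,0,0],[0,0,0]],"roll":[0,0,0,0,0,0,0,0,0,0]}';  python3 - <<'E'
from h import *
s,R,t,B=rep()
from plant import capture
for n in ["scene","side","wrist"]:
    cv2.imwrite(f"pics/{n}1.png",capture(n)["image"][:,:,::-1])
E
```

```text
time_s: 2.25
tcp_pos: [0.4361, 0.05, 0.2569]
eef_rot: [28.6, 89.9, 34.5]
contact_force: [1.2, -0.8, -0.2]
gripper_width: 0.0005
time_s: 3.25
tcp_pos: [0.4238, 0.1771, 0.1773]
eef_rot: [31.9, 89.9, 37.8]
contact_force: [0.3, 0.7, -0.3]
gripper_width: 0.0006
t 3.25 tcp [0.4238 0.1771 0.1773] boxframe mm [-95.5  -8.6 177.3] F [ 0.3  0.6 -0.3] grip 0.0006 j [  47.4    2.2  -29.7    0.   -58.1 -131.5]
tool axes in box frame (cols x,y,z)
 [[ 0.001  0.001  1.   ]
 [ 0.001  1.    -0.001]
 [-1.     0.001  0.001]]
yaw error of tool y from box +-y deg 0.05
```

View pics/wrist1.png

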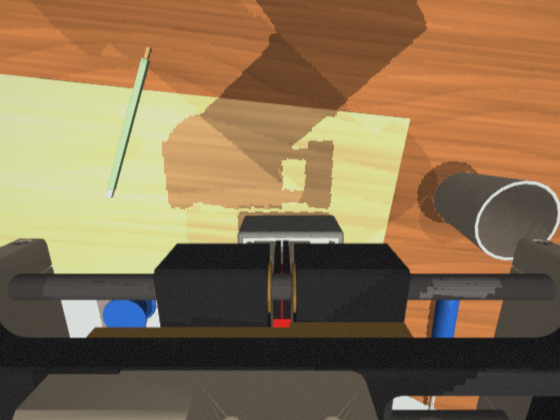

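View pics/side1.png

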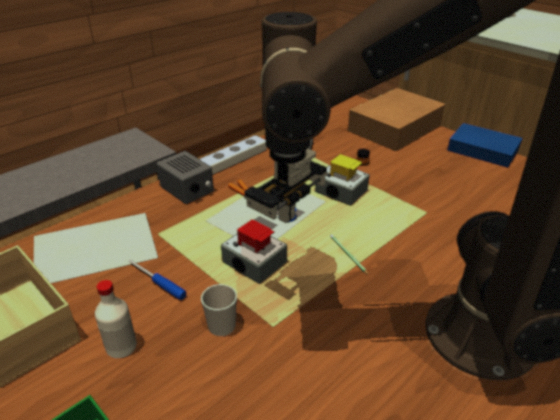

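```bash
python3 -m creep '{"jaw":[1,1,1,1,1,1,1,1,1,1],"translation":[[0.015,0.005,0],[0.02,0.004,0],[0.02,0,0],[0.015,0,0],[0.01,0,0.005],[0,0,0.008],[0,0,0.008],[0,0,0.004],[0,0,0],[0,0,0]],"roll":[0,0,0,0,0,0,0,0,0,0]}';  python3 - <<'E'
from h import *
s,R,t,B=rep()
from plant import capture
for n in ["scene","side"]:
    im=capture(n)["image"][:,:,::-1]
    a=im[130:220,250:350] if n=="scene" else im[190:290,185:325]
    cv2.imwrite(f"pics/{n}2.png",cv2.resize(a,None,fx=5,fy=5,interpolation=cv2.INTER_CUBIC))
E
```

```text
time_s: 4.4
tcp_pos: [0.4475, 0.1889, 0.0969]
eef_rot: [43.9, 90.0, 49.8]
contact_force: [0.1, 0.4, 0.5]
gripper_width: 0.0004
t 4.4 tcp [0.4475 0.1889 0.0969] boxframe mm [-70.7   0.7  96.9] F [0.1 0.4 0.5] grip 0.0004 j [  46.1   10.2  -32.7   -0.   -47.  -130.3]
tool axes in box frame (cols x,y,z)
 [[ 0.     0.001  1.   ]
 [ 0.     1.    -0.001]
 [-1.     0.     0.   ]]
yaw error of tool y from box +-y deg 0.04
```

View pics/scene2.png

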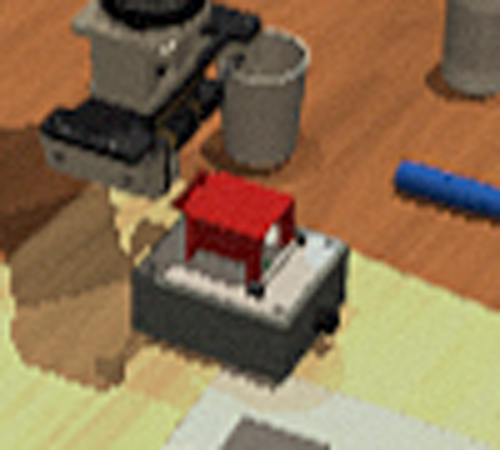

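View pics/side2.png

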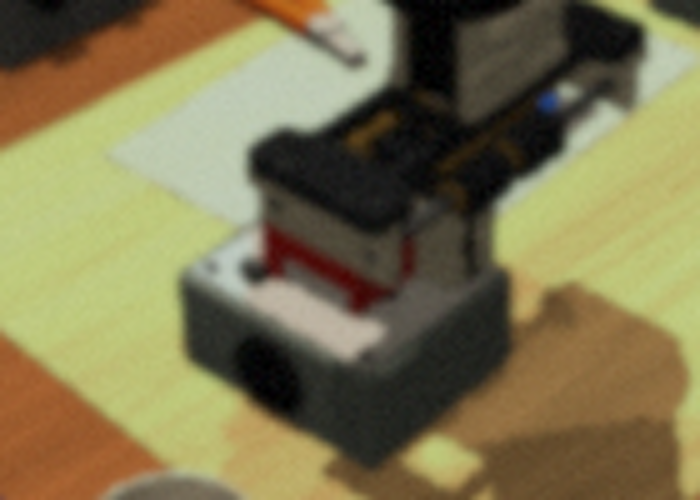

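```bash
python3 -m creep '{"jaw":[1,1,1,1,1,1,1,1,1,1],"translation":[[0,0,0.003],[0,0,0.003],[0,0,0.003],[0,0,0.003],[0,0,0.002],[-0.003,0,0.004],[-0.006,0,0.005],[-0.007,0,0.005],[-0.006,0,0.006],[-0.006,0,0.006]],"roll":[0,0,0,0,0,0,0,0,0,0]}';  python3 - <<'E'
from h import *
s,R,t,B=rep()
from plant import capture
for n in ["scene","side"]:
    im=capture(n)["image"][:,:,::-1]
    a=im[130:220,250:350] if n=="scene" else im[190:290,185:325]
    cv2.imwrite(f"pics/{n}3.png",cv2.resize(a,None,fx=5,fy=5,interpolation=cv2.INTER_CUBIC))
E
```

```text
time_s: 5.5
tcp_pos: [0.4873, 0.1931, 0.1249]
eef_rot: [-79.0, 90.0, -73.1]
contact_force: [-0.1, -0.4, 0.1]
gripper_width: 0.0006
t 5.5 tcp [0.4873 0.1931 0.1249] boxframe mm [-30.7   0.7 124.9] F [-0.1 -0.4  0.1] grip 0.0006 j [  43.1   11.7  -26.2    0.   -52.1 -127.2]
tool axes in box frame (cols x,y,z)
 [[ 0. -0.  1.]
 [-0.  1.  0.]
 [-1. -0.  0.]]
yaw error of tool y from box +-y deg -0.01
```

View pics/scene3.png

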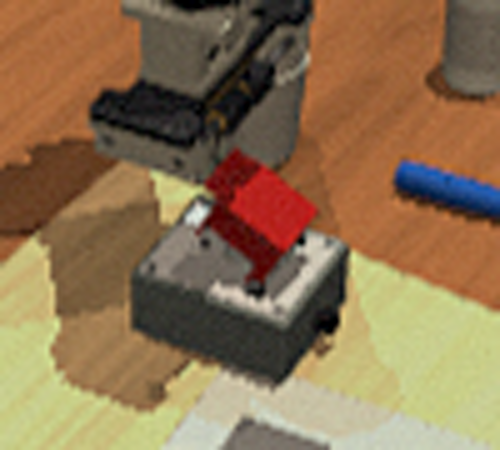

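View pics/side3.png

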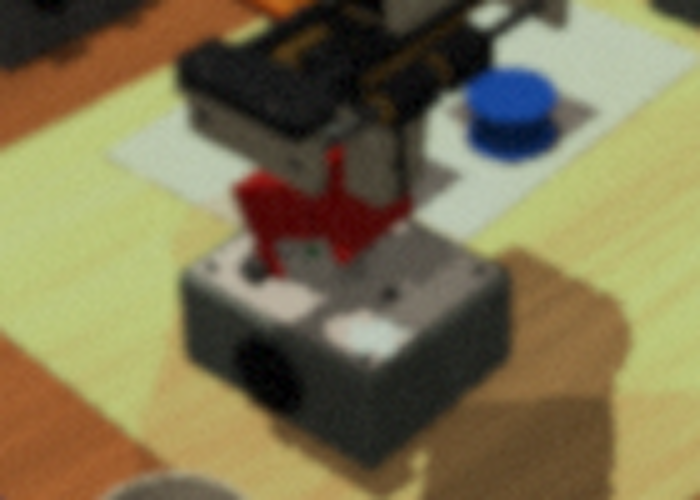

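```bash
python3 -m creep '{"jaw":[1,1,1,1,1,1,1,1,1,1],"translation":[[-0.006,0,0.007],[-0.005,0,0.008],[-0.004,0,0.008],[-0.003,0,0.008],[-0.001,0,0.008],[0,0,0.008],[0,0,0.003],[0,0,0],[0,0,0],[0,0,0]],"roll":[0,0,0,0,0,0,0,0,0,0]}';  python3 - <<'E'
from h import *
s,R,t,B=rep()
from plant import capture
for n in ["scene","side"]:
    im=capture(n)["image"][:,:,::-1]
    a=im[130:220,250:350] if n=="scene" else im[190:290,185:325]
    cv2.imwrite(f"pics/{n}4.png",cv2.resize(a,None,fx=5,fy=5,interpolation=cv2.INTER_CUBIC))
E
```

```text
time_s: 6.6
tcp_pos: [0.5365, 0.1981, 0.1435]
eef_rot: [-170.7, 90.0, -164.8]
contact_force: [0.3, 0.8, 0.3]
gripper_width: 0.0003
t 6.6 tcp [0.5365 0.1981 0.1435] boxframe mm [ 18.8   0.6 143.5] F [0.4 0.8 0.3] grip 0.0003 j [  39.9   14.9  -19.1   -0.   -56.1 -124. ]
tool axes in box frame (cols x,y,z)
 [[-0.  0.  1.]
 [-0.  1. -0.]
 [-1. -0. -0.]]
yaw error of tool y from box +-y deg 0.01
```

View pics/scene4.png

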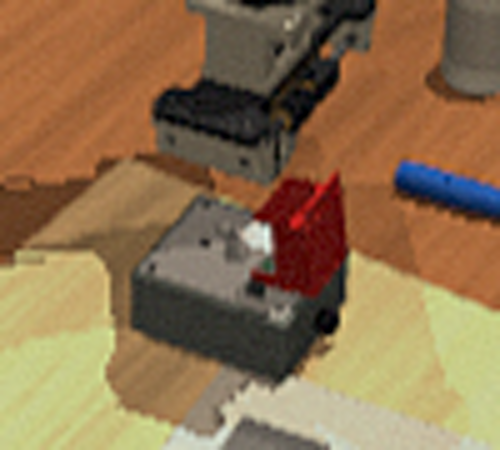

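View pics/side4.png

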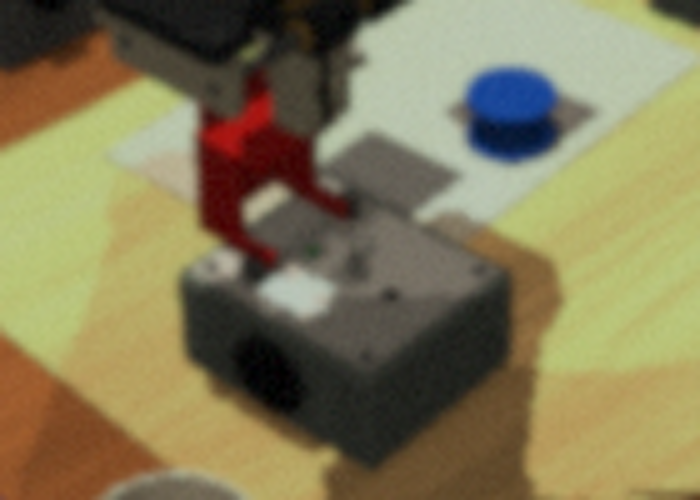

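```bash
python3 -m creep '{"jaw":[1,1,1,1,1,1,1,1,1,1],"translation":[[0,0,-0.016],[0,0,-0.02],[0,0,-0.02],[0.01,0,-0.008],[0.018,0,0],[0.018,0,0],[0.013,0,0],[0.008,0,0],[0,0,0],[0,0,0]],"roll":[0,0,0,0,0,0,0,0,0,0]}';  python3 - <<'E'
from h import *
s,R,t,B=rep()
from plant import capture
for n in ["scene","side"]:
    im=capture(n)["image"][:,:,::-1]
    a=im[130:220,250:350] if n=="scene" else im[190:290,185:325]
    cv2.imwrite(f"pics/{n}5.png",cv2.resize(a,None,fx=5,fy=5,interpolation=cv2.INTER_CUBIC))
E
```

```text
time_s: 7.7
tcp_pos: [0.4734, 0.1917, 0.0767]
eef_rot: [-47.5, 90.0, -41.6]
contact_force: [-0.5, 0.4, -0.4]
gripper_width: 0.0005
t 7.7 tcp [0.4734 0.1917 0.0767] boxframe mm [-44.7   0.8  76.7] F [-0.5  0.5 -0.4] grip 0.0005 j [  44.1   14.   -31.     0.   -45.  -128.2]
tool axes in box frame (cols x,y,z)
 [[ 0.  0.  1.]
 [-0.  1. -0.]
 [-1. -0.  0.]]
yaw error of tool y from box +-y deg 0.0
```

View pics/scene5.png

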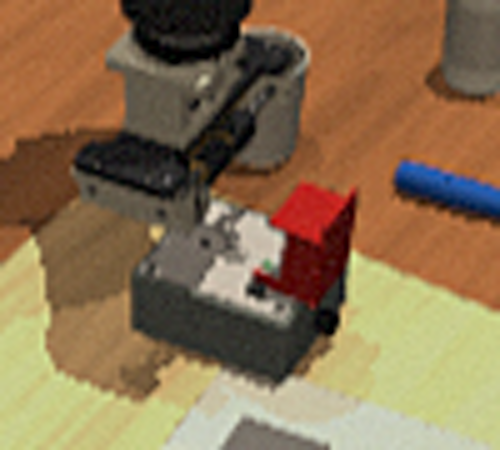

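```bash
python3 -m creep '{"jaw":[1,1,1,1,1,1,1,1,1,1],"translation":[[0,0,0.005],[0,0,0.005],[0,0,0.005],[0,0,0.005],[0,0,0.005],[0,0,0.004],[0,0,0.003],[0,0,0.002],[0,0,0],[0,0,0]],"roll":[0,0,0,0,0,0,0,0,0,0]}';  python3 - <<'E'
from h import *
s,R,t,B=rep()
from plant import capture
for n in ["scene","side"]:
    im=capture(n)["image"][:,:,::-1]
    a=im[130:220,250:350] if n=="scene" else im[190:290,185:325]
    cv2.imwrite(f"pics/{n}6.png",cv2.resize(a,None,fx=5,fy=5,interpolation=cv2.INTER_CUBIC))
E
```

```text
time_s: 8.8
tcp_pos: [0.507, 0.195, 0.0764]
eef_rot: [-27.3, 90.0, -21.4]
contact_force: [-1.2, 0.1, -0.3]
gripper_width: -0.0001
t 8.8 tcp [0.507  0.195  0.0764] boxframe mm [-10.9   0.7  76.4] F [-1.2  0.2 -0.3] grip -0.0001 j [  41.7   16.7  -27.     0.   -46.3 -125.8]
tool axes in box frame (cols x,y,z)
 [[ 0.  0.  1.]
 [-0.  1. -0.]
 [-1. -0.  0.]]
yaw error of tool y from box +-y deg 0.01
```

View pics/scene6.png

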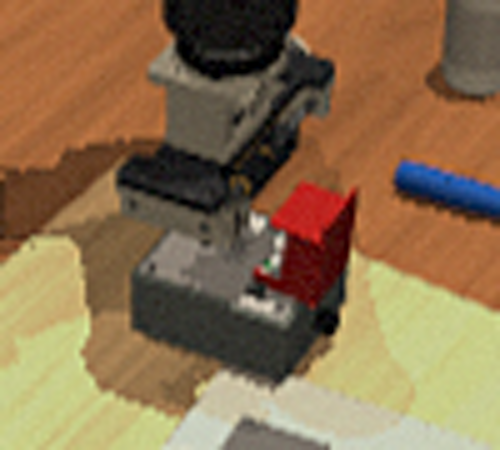

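View pics/side6.png

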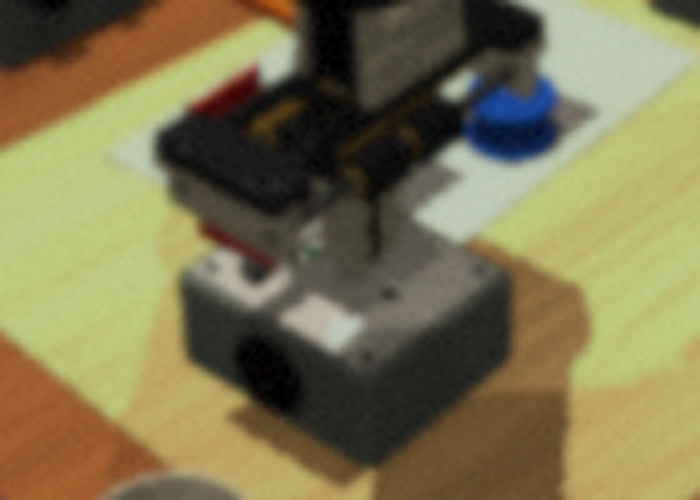

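```bash
python3 -m creep '{"jaw":[1,1,1,1,1,1,1,1,1,1],"translation":[[0,0,0.001],[0,0,0.001],[0,0,0.001],[0,0,0.001],[0,0,0],[0,0,0],[0,0,0],[0,0,0],[0,0,0],[0,0,0]],"roll":[0,0,0,0,0,0,0,0,0,0]}';  python3 - <<'E'
from h import *
s,R,t,B=rep()
E
```

```text
time_s: 9.9
tcp_pos: [0.509, 0.195, 0.076]
eef_rot: [-168.6, 89.8, -162.8]
contact_force: [-10.1, 2.3, 3.2]
gripper_width: 0.0004
t 9.9 tcp [0.509 0.195 0.076] boxframe mm [-8.9  0.4 76. ] F [-9.9  3.3  3.2] grip 0.0004 j [ 4.150e+01  1.700e+01 -2.660e+01 -1.000e-01 -4.660e+01 -1.256e+02]
tool axes in box frame (cols x,y,z)
 [[-0.003  0.001  1.   ]
 [-0.001  1.    -0.001]
 [-1.    -0.001 -0.003]]
yaw error of tool y from box +-y deg 0.04
```

The push force rose to 10 N, so the toggle has reached its stop. I'll back off, then rise and look.

```bash
python3 -m creep '{"jaw":[1,1,1,1,1,1,1,1,1,1],"translation":[[0,0,-0.008],[0,0,-0.015],[0,0,-0.015],[-0.01,0,-0.01],[-0.02,0,0],[-0.025,0,0],[-0.025,0,0],[-0.02,0,0],[0,0,0],[0,0,0]],"roll":[0,0,0,0,0,0,0,0,0,0]}';  python3 - <<'E'
from h import *
s,R,t,B=rep()
from plant import capture
for n in ["scene","side"]:
    im=capture(n)["image"][:,:,::-1]
    a=im[130:220,250:350] if n=="scene" else im[190:290,185:325]
    cv2.imwrite(f"pics/{n}7.png",cv2.resize(a,None,fx=5,fy=5,interpolation=cv2.INTER_CUBIC))
E
```

```text
time_s: 10.9
tcp_pos: [0.4635, 0.1909, 0.1777]
eef_rot: [35.6, 89.9, 41.5]
contact_force: [-1.5, -0.4, -0.4]
gripper_width: 0.0006
t 10.9 tcp [0.4635 0.1909 0.1777] boxframe mm [-54.5   1.  177.7] F [-1.5 -0.2 -0.4] grip 0.0006 j [  44.9    6.3  -25.     0.   -58.5 -129. ]
tool axes in box frame (cols x,y,z)
 [[ 0.002  0.     1.   ]
 [ 0.002  1.    -0.   ]
 [-1.     0.002  0.002]]
yaw error of tool y from box +-y deg 0.0
```

View pics/scene7.png

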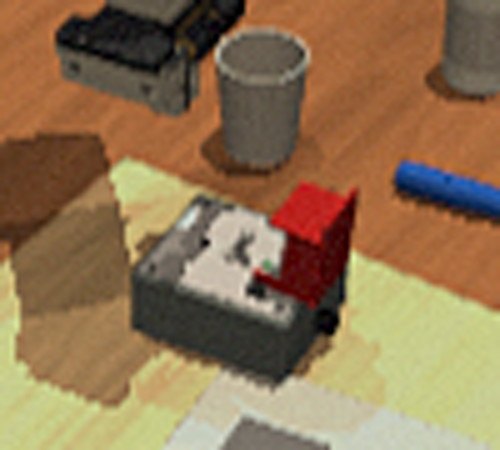

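View pics/side7.png

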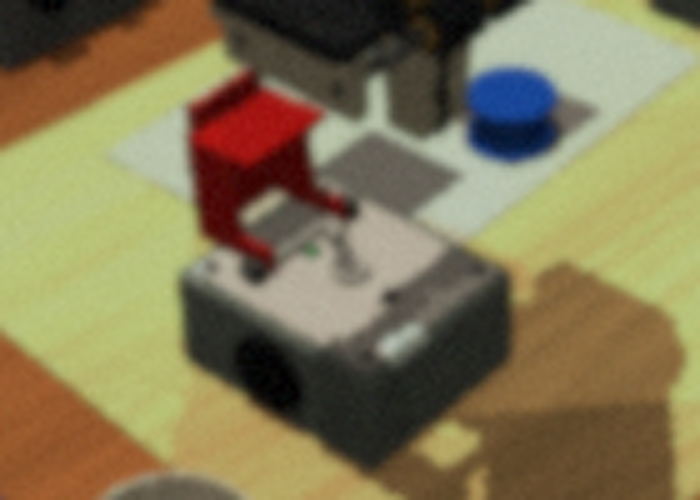

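```bash
python3 - <<'E'
from h import *
from plant import capture
for n,o in [("scene",(250,130)),("side",(185,190))]:
    c=capture(n)
    for nm,x,z in [("pivot",-4,62),("OFF",-13.6,81.8),("ON",5.6,81.8)]:
        print(n,nm,((proj(c,box(P0,[x,0,z]))-o)*5).round())
E
```

```text
scene pivot [[232. 250.]]
scene OFF [[221. 225.]]
scene ON [[244. 233.]]
side pivot [[350. 268.]]
side OFF [[364. 245.]]
side ON [[335. 229.]]
```

The toggle's ball appears at about (343,236) in the side crop, against a predicted (335,229) for ON and (364,245) for OFF, so it is ON. Next I'll go over the guard and come down behind it.

```bash
python3 -m creep '{"jaw":[1,1,1,1,1,1,1,1,1,1],"translation":[[0,0,0.02],[0,0,0.025],[0,0,0.025],[0,0,0.025],[0,0,0.025],[0,0,0.025],[0,0,0.025],[0.005,0,0],[0.01,0,0],[0.01,0,0]],"roll":[0,0,0,0,0,0,0,0,0,0]}';  python3 -m creep '{"jaw":[1,1,1,1,1,1,1,1,1,1],"translation":[[0.01,0,0],[0.01,0,0],[0.005,0,0],[0,0,0],[0,0,-0.003],[0,0,-0.003],[0,0,-0.003],[0,0,0],[0,0,0],[0,0,0]],"roll":[0,0,0,0,0,0,0,0,0,0]}';python3 - <<'E'
from h import *
s,R,t,B=rep()
from plant import capture
for n in ["scene","side"]:
    im=capture(n)["image"][:,:,::-1]
    a=im[130:220,250:350] if n=="scene" else im[190:290,185:325]
    cv2.imwrite(f"pics/{n}8.png",cv2.resize(a,None,fx=5,fy=5,interpolation=cv2.INTER_CUBIC))
E
```

```text
time_s: 12.1
tcp_pos: [0.6313, 0.2077, 0.1501]
eef_rot: [-165.0, 89.9, -159.1]
contact_force: [-0.3, 1.8, -0.8]
gripper_width: 0.0002
time_s: 13.1
tcp_pos: [0.6235, 0.2072, 0.1268]
eef_rot: [23.2, 90.0, 29.1]
contact_force: [-0.1, 0.4, -0.1]
gripper_width: 0.0004
t 13.1 tcp [0.6235 0.2072 0.1268] boxframe mm [106.2   0.7 126.8] F [-0.1  0.4 -0.1] grip 0.0004 j [  35.4   23.1   -9.1    0.   -57.7 -119.5]
tool axes in box frame (cols x,y,z)
 [[ 0.  0.  1.]
 [ 0.  1. -0.]
 [-1.  0.  0.]]
yaw error of tool y from box +-y deg 0.01
```

View pics/scene8.png

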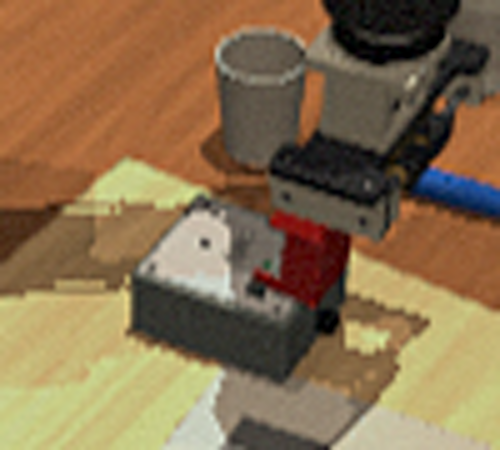

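View pics/side8.png

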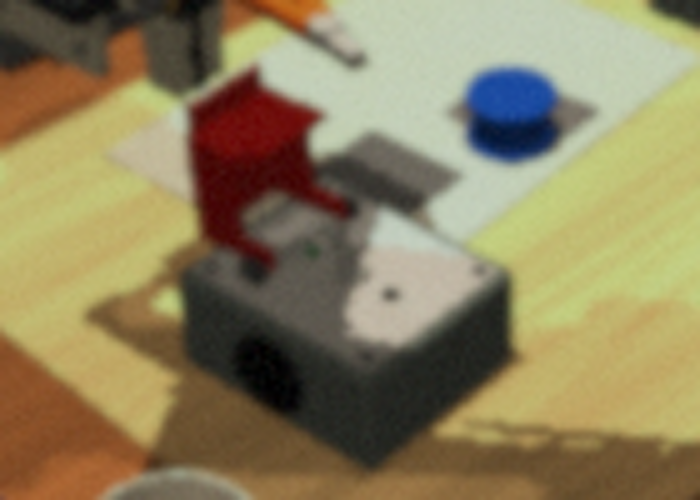

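```bash
python3 -m creep '{"jaw":[1,1,1,1,1,1,1,1,1,1],"translation":[[0,0,-0.006],[0,0,-0.006],[0,0,-0.004],[0,0,-0.005],[0,0,-0.005],[0,0,-0.005],[0,0,-0.005],[0,0,-0.005],[0,0,-0.005],[0,0,-0.005]],"roll":[0,0,0,0,0,0,0,0,0,0]}';  python3 -c "
from h import *
rep()"; python3 -m creep '{"jaw":[1,1,1,1,1,1,1,1,1,1],"translation":[[0,0,-0.005],[0,0,-0.005],[0,0,-0.005],[0,0,-0.003],[0,0,0],[0,0,0],[0,0,0],[0,0,0],[0,0,0],[0,0,0]],"roll":[0,0,0,0,0,0,0,0,0,0]}';python3 - <<'E'
from h import *
s,R,t,B=rep()
from plant import capture
for n in ["scene","side"]:
    im=capture(n)["image"][:,:,::-1]
    a=im[130:220,250:350] if n=="scene" else im[190:290,185:325]
    cv2.imwrite(f"pics/{n}9.png",cv2.resize(a,None,fx=5,fy=5,interpolation=cv2.INTER_CUBIC))
E
```

```text
time_s: 14.2
tcp_pos: [0.5723, 0.2018, 0.1267]
eef_rot: [14.0, 90.0, 19.9]
contact_force: [0.6, 1.2, 1.8]
gripper_width: 0.0004
t 14.2 tcp [0.5723 0.2018 0.1267] boxframe mm [ 54.8   0.7 126.7] F [0.7 1.1 1.8] grip 0.0004 j [  37.9   18.8  -15.8    0.   -55.4 -122. ]
tool axes in box frame (cols x,y,z)
 [[ 0.  0.  1.]
 [ 0.  1. -0.]
 [-1.  0.  0.]]
yaw error of tool y from box +-y deg 0.01
time_s: 15.2
tcp_pos: [0.5548, 0.2, 0.1265]
eef_rot: [-153.1, 90.0, -147.2]
contact_force: [-0.5, 0.5, -0.0]
gripper_width: 0.0006
t 15.2 tcp [0.5548 0.2    0.1265] boxframe mm [ 37.1   0.7 126.5] F [-0.4  0.6 -0. ] grip 0.0006 j [  38.8   17.4  -18.    -0.   -54.6 -122.9]
tool axes in box frame (cols x,y,z)
 [[-0.  0.  1.]
 [-0.  1. -0.]
 [-1. -0. -0.]]
yaw error of tool y from box +-y deg 0.02
```

View pics/scene9.png

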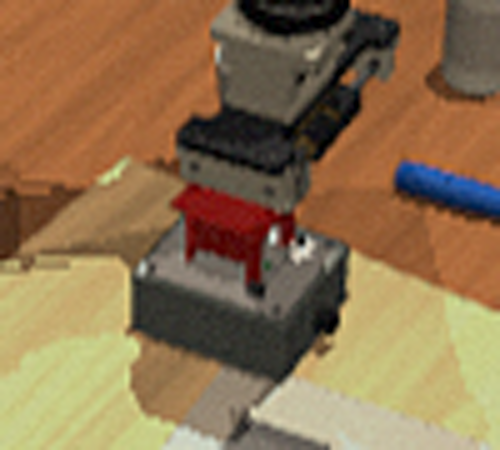

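View pics/side9.png

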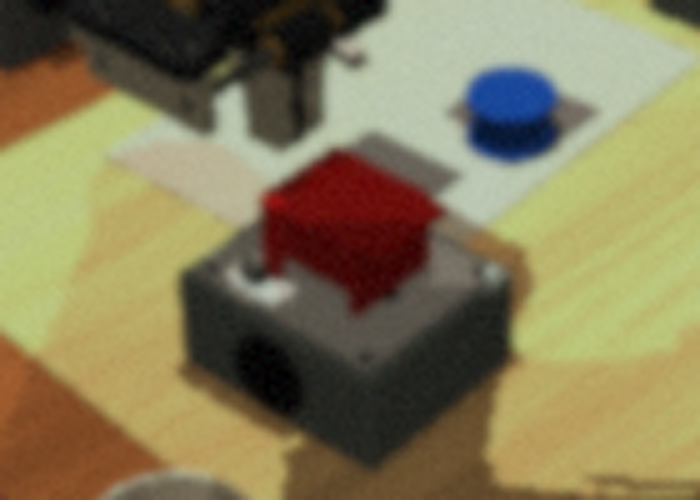

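The guard has dropped shut. I'll raise the arm clear and compare with the first picture.

```bash
python3 -m creep '{"jaw":[1,1,1,1,1,1,1,1,1,1],"translation":[[-0.01,0,0],[-0.02,0,0],[-0.02,0,0],[-0.02,0,0],[-0.02,0,0],[-0.015,0,0],[-0.01,0,0],[0,0,0],[0,0,0],[0,0,0]],"roll":[0,0,0,0,0,0,0,0,0,0]}';python3 - <<'E'
from h import *
s,R,t,B=rep()
from plant import capture
for n in ["scene","side"]:
    im=capture(n)["image"][:,:,::-1].copy(); cv2.imwrite(f"pics/{n}_end.png",im)
    o=cv2.imread(f"pics/{n}0.png")
    sl=(slice(130,220),slice(250,350)) if n=="scene" else (slice(190,290),slice(185,325))
    k=4 if n=="scene" else 2.8
    cv2.imwrite(f"pics/{n}_cmp.png",cv2.resize(np.hstack([o[sl],im[sl]]),None,fx=k,fy=k,interpolation=cv2.INTER_CUBIC))
    hs=lambda i:cv2.cvtColor(i[sl],cv2.COLOR_BGR2HSV)
    for i in (o,im):
        h=hs(i); m=((h[...,0]<8)|(h[...,0]>172))&(h[...,1]>190)&(h[...,2]>60); ys,xs=np.nonzero(m); print(n,m.sum(),xs.mean().round(1),ys.mean().round(1),xs.min(),xs.max(),ys.min(),ys.max())
E
```

```text
time_s: 16.3
tcp_pos: [0.5543, 0.1998, 0.2406]
eef_rot: [-158.0, 89.9, -152.1]
contact_force: [-1.0, 0.1, -0.2]
gripper_width: 0.0004
t 16.3 tcp [0.5543 0.1998 0.2406] boxframe mm [ 36.6   0.5 240.6] F [-0.9  0.2 -0.2] grip 0.0004 j [  38.8   12.1   -9.2   -0.   -68.8 -122.9]
tool axes in box frame (cols x,y,z)
 [[-0.001  0.     1.   ]
 [-0.001  1.    -0.   ]
 [-1.    -0.001 -0.001]]
yaw error of tool y from box +-y deg 0.02
scene 297 46.4 42.6 35 58 34 55
scene 298 46.2 42.8 35 58 34 55
side 578 68.6 43.4 54 86 31 60
side 529 68.4 42.9 53 86 31 59
```

View pics/scene_end.png

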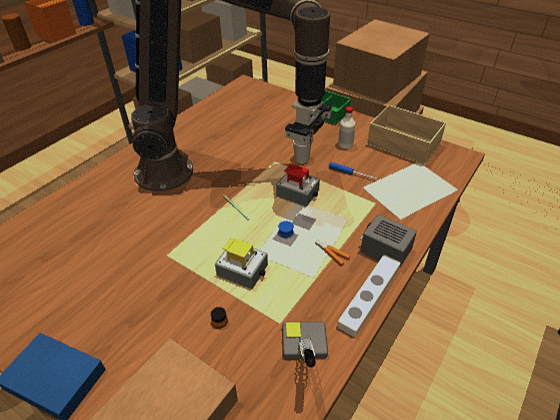

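View pics/side_cmp.png

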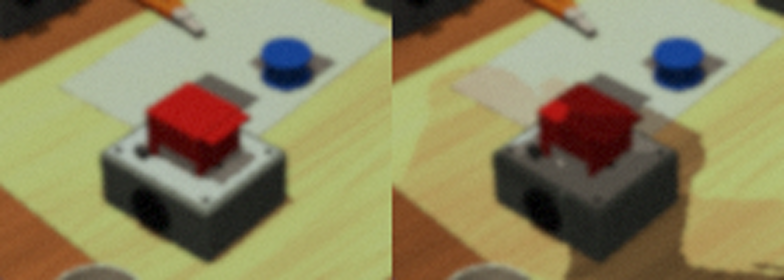

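The guard's outline matches the start in both views (scene x 35–58, y 34–55 in both pictures). The yellow box and the bystanders are unmoved, and the arm is clear.

```bash
python3 -c "
from plant import *
print(close_job())"
```

```text
the job is handed in; nothing more can be done
None
```

The red-guarded switch is ON with its guard shut again, and I handed the job in at about 16 s of the 58 s allowed; no verdict is reported.

- **Guard opened:** I pushed the closed fingertips against the lip and followed its arc until the guard fell back. The pictures showed it fully open.
- **Toggle flipped:** I pushed it towards the hinge until it met its stop at about 10 N. A picture then showed its ball near the predicted ON position (about 10 px off in the 5x enlargement), well away from OFF.
- **Guard shut:** I pushed it forward from behind and it dropped shut.

**Last checks:**
- The guard's outline matches the starting pictures to about a pixel in both views.
- The yellow box and the other objects looked unmoved by eye; I did not measure them.
- The fingertips are about 13 cm above the guard, with about 1 N on the force sensor, which is its noise level.
- The toggle could not be seen once the guard was shut, so its ON state rests on the picture taken just before closing.

No check failed or disagreed.

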